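# Stand the two wooden cars back on their wheels

## Task

Two wooden racing cars, the racer and the pickup, were laid on their sides on the green cutting mat while the glue in their axle slots set. Push each one over with the fingertips so that it stands on its wheels again, still on the mat. Do not pick the cars up, and do not disturb the third car that already stands on its wheels, the tub of wheels, the cup of dowels or the glue bottle.

Things in the scene. Friction and masses are not known exactly. Their poses are not given: they have to be found in the camera images.
- racer: Pale wooden car with a low deck (21 mm) and a cabin with slopes before and behind; 178 mm long, body 44 mm wide, 70 mm over the wheels, 36 mm high. Lies on its right side, left side up. Origin on the ground plane of the wheels, under their middle; x to the nose, y to the car's left, z from wheels to roof. About 0.14 kg, centre of mass about 20 mm up its z.
- pickup: Pale wooden car with a cab ahead of an open bed (sides 31 mm high); 178 mm long, body 44 mm wide, 70 mm over the wheels, 40 mm high. Lies on its left side, right side up. Origin on the ground plane of the wheels, under their middle; x to the nose, y to the car's left, z from wheels to roof. About 0.14 kg, centre of mass about 20 mm up its z.
- racer_roof (a point): Middle of the racer's flat cabin roof, 36 mm up the car's z and 15 mm behind its middle; the flat is 70 mm long and 44 mm wide; axes as the car's. As the car lies, the roof stands upright, its z pointing level away from the wheels, and spans 13 to 57 mm above the mat; the upper wheels reach to 70 mm.
- pickup_roof (a point): Middle of the pickup's flat cab roof, 40 mm up the car's z and 17 mm ahead of its middle; the flat is 58 mm long and 44 mm wide; axes as the car's. As the car lies, the roof stands upright, its z pointing level away from the wheels, and spans 13 to 57 mm above the mat; the upper wheels reach to 70 mm.
- racer_mid (a point): Middle of the racer, on its centre line 19 mm up its z; 38 mm above the table as it lies. Wheels: 30 mm diameter, 10 mm wide, 56 mm ahead of and behind this point, outer faces 35 mm either side, stiff to turn. The car pivots on the rims of the lower wheels, balances after about 30 degrees, then drops onto its wheels; the middle stays below 45 mm.
- pickup_mid (a point): Middle of the pickup, on its centre line 19 mm up its z; 38 mm above the table as it lies. Wheels: as the racer's. Pushed on the roof about 50 mm above the mat, towards the wheel side and rising a little with the roof, a car tips; pushed low it slides. Friction on mat and fingers is about 0.5 to 0.7.
- mat: Green cutting mat with a printed grid, 450 mm (x) by 600 mm (y), 3 mm thick, fixed to the table (table top at height 0). Origin at the centre of its underside.
- wedge: Third car, flat wedge shape without a cabin, 178 mm long, 70 mm wide, 34 mm high, already standing on its wheels on the mat. Not to be disturbed. Origin on the ground under its middle, x to the nose.
- wheel_tub: Clear round tub of spare wooden wheels, 110 mm across the rim, 55 mm high, standing on the mat. Not to be disturbed. Origin at the centre of its underside.
- dowel_cup: Brown paper cup of short dowels, 82 mm across the rim, 98 mm high. Not to be disturbed. Origin at the centre of its underside.
- glue: White glue bottle with an orange nozzle, 40 mm across, 106 mm high. Not to be disturbed. Origin at the centre of its underside.
There are look-alikes about, which are no part of the job. Leave any orange or turquoise look-alike of the pickup alone. What is shaped like the racer but yellow is not meant.

How it is judged:
By the outcome, as a careful person would: the job done as asked, in the order asked, and still so for the second after the job is handed in, with the robot touching nothing.
It also fails if it takes over 51 s, if anything falls off the work surface, if the arm or the gripper's body presses on something with over 40 N, if the wrist force passes 120 N, or if a joint passes its speed limit or range.

## Robot

A 6-joint arm with a two-finger parallel gripper is mounted at the origin on the work surface. World frame = base frame: x ahead of the robot, y to its left, z up, the work surface at z = 0. Lengths are in m, angles in rad, forces in N, time in s.
With the tool pointing down it reaches from about 0.3 to 0.825 m from the base axis. Payload 5.4 kg.
Tool frame: the origin (TCP) lies at the very end of the fingers, on their centre line; the grasp point (between the pads) lies 19 mm behind it; z points along the fingers, y is the line along which they close (so a half turn about z gives the same grasp; the last joint's range is limited). The gripper opens to 92 mm and grips with 3 to 60 N. Pads are 20 mm wide; open, the fingers measure 128 mm over their backs; the gripper's body (75 mm by 189 mm) begins 69 mm behind the grasp point.
Start: joints at [0.995, 0.158, 1.597, -0, 1.386, -0.21], TCP at [0.206, 0.537, 0.177] pointing down, gripper open.
Joint ranges: [-2.91, 2.91], [-0.94, 2.29], [0.18, 2.7], [-1.29, 4.43], [0.17, 2.64], [-3, 3]. Speed limits (rad/s): [2.57, 2.57, 3.14, 3.14, 3.14, 3.14].

## Interface

Orientations are given as a rotation vector (axis times angle).
In Python, from workcell import bot gives the robot as it stands. Calls block until the motion is done:
- bot.goto(position, orientation): joint-space move of the TCP to a pose.
- bot.line_to(position, rot=None, max_speed=0.15): straight line of the TCP; rot=None keeps the orientation; max_speed is the mean speed in m/s.
- bot.set_joints(angles): joint-space move.
- bot.set_gripper(opening, newtons=None): opening from 0.0 (shut) to 1.0 (fully open); newtons is the grip in N (None keeps the last); returns when the fingers have stopped.
- bot.hold(seconds).
- bot.inverse_kinematics(position, orientation): joint angles nearest the present ones, or None.
- bot.read_camera(name): name is "side" or "top"; returns a dict with "pixels" (384x512x3 uint8, blue, green, red), "fx", "fy", "cx", "cy" (pixels), "R" (3x3) and "t" (3): a world point X has camera coordinates R X + t. Camera axes: x right, y down, z forward; pixel columns grow to the right and rows downward; lengths in m; the calibration is good to about 2 mm. A picture is of the moment at which its call begins. There is no depth.
A pose or a line that the arm cannot do raises bot.MotionError and nothing moves.
- bot.job_done(): hands the job in; it is judged then, once.
Readings, each from a call of its own:
- bot.current_clock(): time.
- bot.current_joints(): joint angles.
- bot.current_joint_vel(): joint speeds.
- bot.current_effort(): joint torques, N m.
- bot.current_ee_pos(): TCP position.
- bot.current_tool_rot(): TCP orientation.
- bot.current_contact_force(): force on the tool from outside, world axes, zero at the start.
- bot.current_ft_torque(): the same for the moment, N m.
- bot.current_opening(): opening from 0.0 (shut) to 1.0 (fully open).
- bot.current_grip_force(): force on a finger pad.
Only numpy, scipy, OpenCV 4.12 (cv2) and the standard library are available. Lean on these libraries where they do the work, as an engineer would, in place of code of your own. Each camera call takes 0.05 s, during which the arm holds its last target. There are 200 camera calls.

## Working session

There is one attempt and no reset: what is moved stays moved. The work goes in short steps, each a Python script; the robot and the scene stay as the last script left them, time stands still between calls to the robot, and variables do not carry over. Pictures are saved under pics/ and viewed, at most 10 in all, crops included, and the job is handed in when it is done.

```bash
mkdir -p pics; cat > h.py <<'E'
import numpy as np, cv2
from workcell import bot
def cam(n):
    c=bot.read_camera(n); c['pixels']=np.array(c['pixels'],np.uint8); c['R']=np.array(c['R']); c['t']=np.array(c['t']); return c
def ray(c,uv,z):
    d=c['R'].T@np.array([(uv[0]-c['cx'])/c['fx'],(uv[1]-c['cy'])/c['fy'],1]); o=-c['R'].T@c['t']
    return o+d*(z-o[2])/d[2]
def proj(c,X):
    p=c['R']@np.array(X)+c['t']; return np.array([c['fx']*p[0]/p[2]+c['cx'],c['fy']*p[1]/p[2]+c['cy']])
def tri(c1,u1,c2,u2):
    A=[];b=[]
    for c,u in((c1,u1),(c2,u2)):
        d=c['R'].T@np.array([(u[0]-c['cx'])/c['fx'],(u[1]-c['cy'])/c['fy'],1]); d/=np.linalg.norm(d)
        o=-c['R'].T@c['t']; P=np.eye(3)-np.outer(d,d); A.append(P); b.append(P@o)
    return np.linalg.solve(sum(A),sum(b))
E
python3 - <<'E'
from h import *
import pickle
for n in('top','side'):
    c=cam(n); cv2.imwrite(f'pics/{n}0.png',cv2.resize(c['pixels'],(800,600),interpolation=cv2.INTER_CUBIC))
    pickle.dump(c,open(f'{n}0.pkl','wb')); print(n,-c['R'].T@c['t'],c['R'][2],c['fx'])
E
```

```text
top [0.25571978 0.00680095 1.06722871] [ 0.21269946  0.0028777  -0.97711343] 392.05569474639
side [-0.25940007 -0.67752372  1.0292442 ] [ 0.5309863   0.49307745 -0.68915033] 458.84461803973295
```

View pics/top0.png

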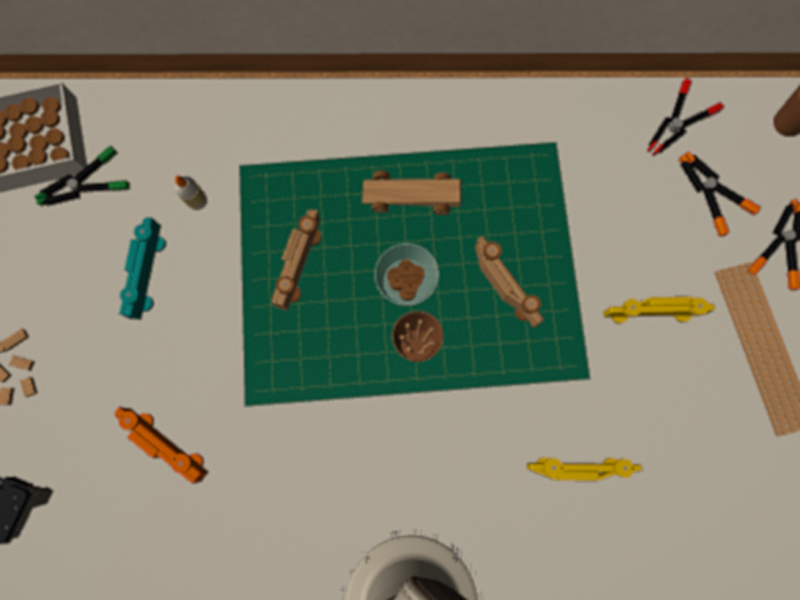

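View pics/side0.png

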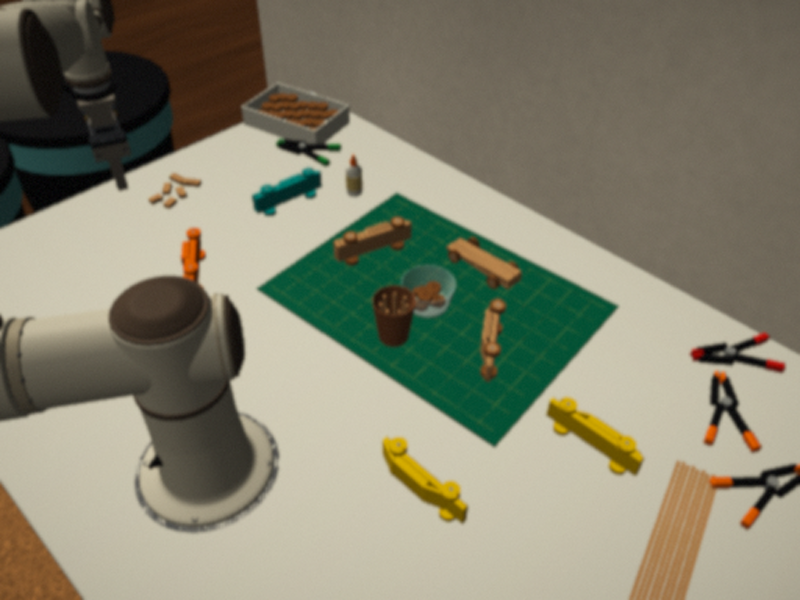

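```bash
python3 - <<'E'
from h import *
import pickle
T=pickle.load(open('top0.pkl','rb'));S=pickle.load(open('side0.pkl','rb'))
def crop(c,x,y,w=64,h=64): return cv2.resize(c['pixels'][y:y+h,x:x+w],(400,300) if 0 else (400,300),interpolation=cv2.INTER_CUBIC)
g=lambda c,x,y:crop(c,x,y,80,60)
a=np.hstack([g(T,152,134),g(T,286,148)]); b=np.hstack([g(S,200,125),g(S,274,188)])
cv2.imwrite('pics/crop.png',np.vstack([a,b]))
for n,c,m in(('T',T,(150,120,380,215)),('S',S,(205,130,340,250))):
    hsv=cv2.cvtColor(c['pixels'],cv2.COLOR_BGR2HSV)
    k=((hsv[...,0]<25)&(hsv[...,1]>50)&(hsv[...,2]>60)).astype(np.uint8)
    q=np.zeros_like(k);q[m[1]:m[3],m[0]:m[2]]=k[m[1]:m[3],m[0]:m[2]]
    cs,_=cv2.findContours(q,0,2)
    for s in cs:
        if cv2.contourArea(s)>60: print(n,cv2.contourArea(s),cv2.minAreaRect(s),cv2.boundingRect(s))
E
```

```text
T 213.5 ((267.0, 207.0), (14.0, 30.0), 90.0) (252, 200, 31, 15)
T 383.0 ((258.4386901855469, 177.910400390625), (22.24244499206543, 23.31085968017578), 29.05460548400879) (248, 166, 24, 26)
T 779.5 ((324.77459716796875, 180.0334014892578), (66.229248046875, 17.984973907470703), 53.673179626464844) (305, 152, 43, 57)
T 612.5 ((188.98265075683594, 164.99549865722656), (16.455944061279297, 66.03888702392578), 14.534454345703125) (174, 134, 29, 64)
T 701.0 ((263.0, 128.0), (16.0, 62.0), 90.0) (232, 120, 63, 17)
S 403.5 ((314.0523376464844, 216.8449249267578), (11.576600074768066, 50.674259185791016), 6.115502834320068) (308, 192, 15, 51)
S 489.5 ((260.9637145996094, 191.44424438476562), (16.996410369873047, 44.804893493652344), 75.3791275024414) (239, 180, 46, 23)
S 586.0 ((308.9714660644531, 167.30828857421875), (48.061370849609375, 19.668787002563477), 33.17851257324219) (287, 152, 46, 32)
S 305.0 ((236.3390655517578, 148.84588623046875), (12.579608917236328, 51.559844970703125), 65.55604553222656) (214, 139, 49, 27)
```

View pics/crop.png

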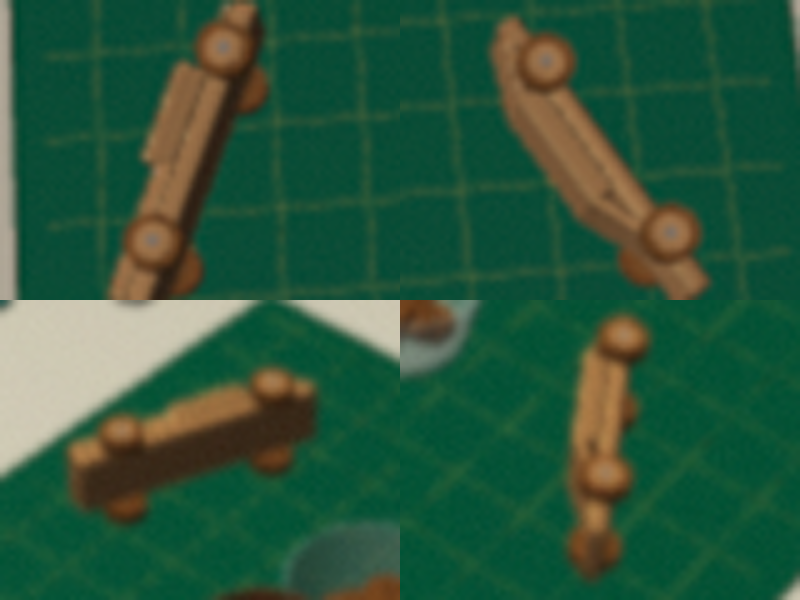

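```bash
cat > geo.py <<'E'
from h import *
import pickle
T=pickle.load(open('top0.pkl','rb'));S=pickle.load(open('side0.pkl','rb'))
# upper wheel faces (front, rear): top px, side px
W={'racer':[((340,194.4),(315,223.6)),((315,160.4),(318.4,195.6))],
   'pickup':[((196.6,143.4),(254.4,141.8)),((182.4,182),(224.4,151.6))]}
ZR={'racer':.036,'pickup':.040}; OFF={'racer':-.003,'pickup':.010}
def car(n):
    P=[tri(T,a,S,b) for a,b in W[n]]
    f,r=P; x=f-r; L=np.hypot(*x[:2]); x=np.array([x[0],x[1],0])/L
    up=np.array([0,0,1.]) ; y=up if n=='racer' else -up
    z=np.cross(x,y); c=(f+r)/2
    c0=c-z*.015; c0[2]=.003   # on the ground-plane-of-wheels line, at mat height (pivot)
    return P,L,x,z,c0
if __name__=='__main__':
    np.set_printoptions(precision=4,suppress=True)
    for n in W:
        P,L,x,z,p=car(n); print(n,P,'L',L,'x',x,'z',z,'pivot',p,'roof',p+z*ZR[n]+x*OFF[n])
        print(' top-only',[ray(T,a,.073) for a,b in W[n]],'side-only',[ray(S,b,.073) for a,b in W[n]])
    print('tub',ray(T,(407*.64,275*.64),.045),'cup',ray(T,(418*.64,337*.64),.1),'wedge',ray(T,(263,128),.03))
    print('mat',[ray(T,(u*.64,v*.64),.003)[:2] for u,v in((239,165),(556,143),(589,379),(246,405))])
    print(bot.current_clock())
E
python3 geo.py
```

```text
racer [array([ 0.4808, -0.2037,  0.0675]), array([ 0.5732, -0.1411,  0.0695])] L 0.11160417097836242 x [-0.8279 -0.5608  0.    ] z [-0.5608  0.8279  0.    ] pivot [ 0.5354 -0.1848  0.003 ] roof [ 0.5177 -0.1533  0.003 ]
 top-only [array([ 0.4797, -0.2026,  0.073 ]), array([ 0.572 , -0.1405,  0.073 ])] side-only [array([ 0.4764, -0.2063,  0.073 ]), array([ 0.5703, -0.1431,  0.073 ])]
pickup [array([0.6218, 0.1752, 0.0687]), array([0.5151, 0.2091, 0.0676])] L 0.1119079552078941 x [ 0.9531 -0.3027  0.    ] z [ 0.3027  0.9531 -0.    ] pivot [0.5639 0.1778 0.003 ] roof [0.5856 0.2129 0.003 ]
 top-only [array([0.6197, 0.1748, 0.073 ]), array([0.5131, 0.2084, 0.073 ])] side-only [array([0.6185, 0.1711, 0.073 ]), array([0.5115, 0.2036, 0.073 ])]
tub [0.537  0.0039 0.045 ] cup [ 0.4191 -0.0135  0.1   ] wedge [ 0.6811 -0.0034  0.03  ]
mat [array([0.7622, 0.3185]), array([ 0.8064, -0.2777]), array([ 0.3617, -0.3115]), array([0.3171, 0.2809])]
0.1
```

```bash
cat > push.py <<'E'
from geo import *
from scipy.spatial.transform import Rotation as Ro
def tip(n,h=.050):
    P,L,x,z,p=car(n); up=np.array([0,0,1.]); base=p+x*OFF[n]; zr=ZR[n]
    cands=[]
    for s in(1,-1):
        M=np.column_stack([np.cross(s*x,-up),s*x,-up]); rv=Ro.from_matrix(M).as_rotvec()
        q=bot.inverse_kinematics(base+z*(zr+.04)+up*.15,rv)
        if q is not None: cands.append((np.abs(np.array(q)-bot.current_joints()).max(),rv))
    rv=min(cands,key=lambda a:a[0])[1]
    at=lambda d,hh: base+z*(d+.010)+up*hh          # fingertip face at d from the pivot line, height hh over mat
    bot.goto(at(zr+.025,.15),rv); bot.line_to(at(zr+.025,h),max_speed=.15)
    bot.line_to(at(zr+.010,h),max_speed=.08)
    f0=np.array(bot.current_contact_force()); d=zr+.010
    while d>zr-.010:
        d-=.002; bot.line_to(at(d,h),max_speed=.04)
        f=(np.array(bot.current_contact_force())-f0)@z
        if f>.3: break
    print(n,'contact d-zr mm',(d-zr)*1e3,'f',f,'t',bot.current_clock())
    e=d-zr
    for th in np.radians(range(6,55,6)):
        bot.line_to(at(zr*np.cos(th)-h*np.sin(th)+e,zr*np.sin(th)+h*np.cos(th)),max_speed=.06)
        print(int(np.degrees(th)+.5),np.round(np.array(bot.current_contact_force())-f0,2))
    bot.line_to(at(zr*np.cos(th)-h*np.sin(th)+.03,.09),max_speed=.15)
    bot.line_to(at(.04,.15),max_speed=.2)
    print('t',bot.current_clock())
def snap(tag):
    o=[]
    for n in('top','side'):
        c=cam(n); pickle.dump(c,open(f'{n}{tag}.pkl','wb'))
        o.append(cv2.resize(c['pixels'][80:280,140:400],(400,308),interpolation=cv2.INTER_CUBIC))
    cv2.imwrite(f'pics/{tag}.png',np.hstack(o))
E
python3 - <<'E'
from push import *
bot.set_gripper(0.0)
tip('racer'); snap('r1')
E
```

```text
racer contact d-zr mm -10.000000000000016 f -0.299082736368554 t 7.6667
6 [ 0.22 -0.54 -0.25]
12 [ 0.54 -0.81 -0.28]
18 [ 0.94 -0.37  0.36]
24 [1.01 0.03 0.6 ]
30 [0.92 0.2  0.12]
36 [0.85 0.18 0.67]
42 [0.44 0.25 0.12]
48 [-0.06  0.35  1.55]
54 [ 1.14  0.61 -0.05]
t 10.9667
```

View pics/r1.png

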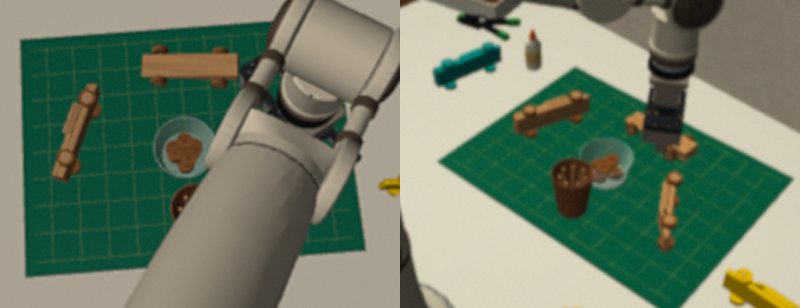

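```bash
python3 - <<'E'
from push import *
S1=pickle.load(open('sider1.pkl','rb'))
g=lambda c:cv2.resize(c['pixels'][185:255,274:354],(400,350),interpolation=cv2.INTER_CUBIC)
cv2.imwrite('pics/r1c.png',np.hstack([g(S),g(S1)]))
print(bot.current_ee_pos(),proj(S1,bot.current_ee_pos()))
E
```

```text
[ 0.50903816 -0.14178886  0.15097419] [307.2377706  186.40871689]
```

View pics/r1c.png

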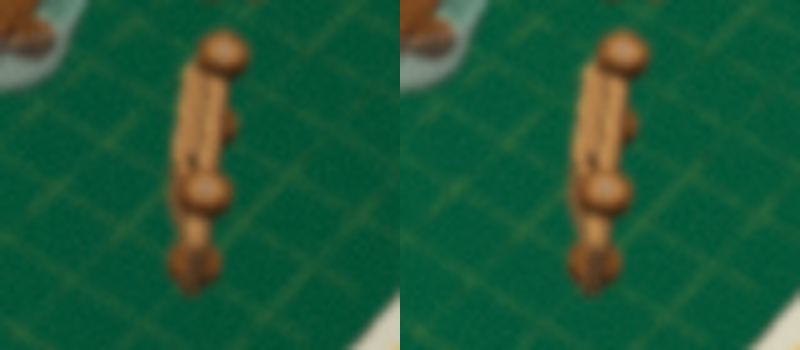

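```bash
python3 - <<'E'
from push import *
S1=pickle.load(open('sider1.pkl','rb'))
im=cv2.resize(S1['pixels'][125:205,260:360],(800,640),interpolation=cv2.INTER_CUBIC)[:600]
p=proj(S1,bot.current_ee_pos()); cv2.circle(im,(int((p[0]-260+.5)*8),int((p[1]-125+.5)*8)),5,(0,0,255),2)
cv2.imwrite('pics/g.png',im); print(bot.current_opening(),bot.current_tool_rot(),bot.current_joints())
E
```

```text
0.004218176302482181 [-1.47145005e+00 -2.77225675e+00  2.22706333e-04] [-5.00429146e-01  6.14997901e-02  1.75412733e+00 -1.85059415e-04
  1.32899397e+00 -1.09525095e+00]
```

View pics/g.png

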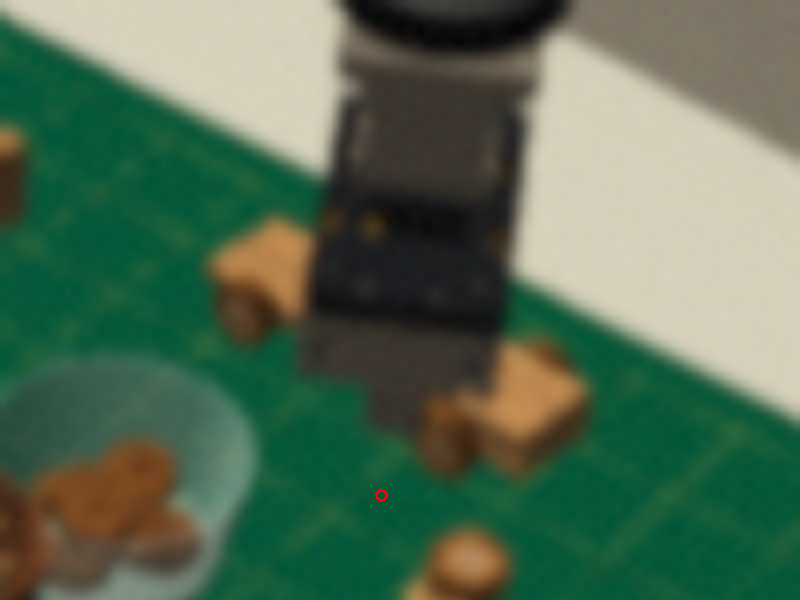

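```bash
python3 - <<'E'
from push import *
o=[]
p0=np.array(bot.current_ee_pos())
for k in(0.0,1.0):
    bot.set_gripper(k); c=cam('side'); p=np.array(bot.current_ee_pos())
    im=cv2.resize(c['pixels'][125:225,262:342],(400,500),interpolation=cv2.INTER_CUBIC)
    for i in range(4):
        a=proj(c,p+[0,0,.01*i]); cv2.circle(im,(int((a[0]-262+.5)*5),int((a[1]-125+.5)*5)),2,(0,0,255),-1)
    print(k,p,bot.current_opening(),proj(c,p)); o.append(im)
cv2.imwrite('pics/g2.png',np.hstack(o)); print(bot.current_clock())
E
```

```text
0.0 [ 0.50952538 -0.14172041  0.15212018] 0.002989098705369189 [307.36846752 186.01355873]
1.0 [ 0.50985837 -0.14173671  0.15301203] 0.9985281966991411 [307.47886698 185.72610459]
12.7583
```

View pics/g2.png

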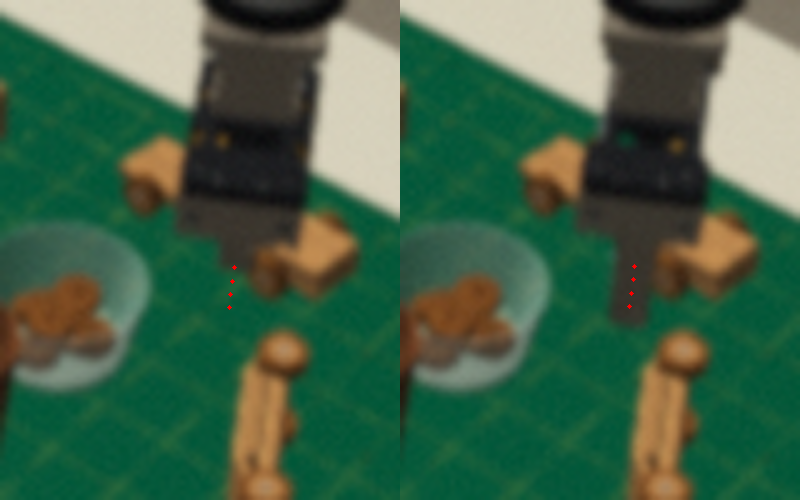

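```bash
python3 - <<'E'
from push import *
k=1.5625
print('base',proj(S,[0,0,0])*k,proj(T,[0,0,0])*k,'start tcp side',proj(S,[.206,.537,.177])*k,proj(S,[.206,.537,.177+.04])*k,'top',proj(T,[.206,.537,.177])*k)
P,L,x,z,p=car('racer'); e=np.array(bot.current_ee_pos())
for a in(.046,.055,.064):
  print(a,[((proj(S,e+x*a+[0,0,h])-[262,125]+.5)*5).round() for h in(0,.02,.04)])
v=bot.current_tool_rot(); print(Ro.from_rotvec(v).as_matrix().round(3),x)
E
```

```text
base [207.60338307 465.49252368] [409.61573075 603.75258858] start tcp side [122.933778   189.07291071] [117.78813979 172.30178149] top [ 28.04744611 477.63911262]
0.046 [array([222., 363.]), array([225., 337.]), array([228., 310.])]
0.055 [array([220., 375.]), array([223., 349.]), array([227., 322.])]
0.064 [array([218., 387.]), array([221., 360.]), array([225., 333.])]
[[-0.561  0.828  0.   ]
 [ 0.828  0.561 -0.   ]
 [-0.    -0.    -1.   ]] [-0.82794021 -0.56081638  0.        ]
```

```bash
python3 - <<'E'
from push import *
bot.set_gripper(0.0)
P,L,x,z,p=car('racer'); b=p+z*.085-x*.0
b[2]=.08; bot.line_to(b,max_speed=.2); c=cam('side'); pickle.dump(c,open('t1.pkl','wb'))
b[2]=.05; bot.line_to(b,max_speed=.1)
fr=lambda:np.mean([bot.current_contact_force() for _ in range(5)],0)
f0=fr(); h=.05
while h>.006:
    h-=.004; b[2]=h; bot.line_to(b,max_speed=.05); f=fr()-f0; e=bot.current_ee_pos()
    print(round(h,3),round(e[2],4),f.round(2))
    if f[2]>4: break
c=cam('side'); pickle.dump(c,open('t2.pkl','wb'))
im=cv2.resize(c['pixels'][125:245,240:360],(500,500),interpolation=cv2.INTER_CUBIC); k=500/120
a=proj(c,bot.current_ee_pos()); cv2.circle(im,(int((a[0]-240+.5)*k),int((a[1]-125+.5)*k)),3,(0,0,255),-1)
cv2.imwrite('pics/t2.png',im); print(bot.current_clock())
E
```

```text
0.046 0.0463 [-0.71  0.5  -0.02]
0.042 0.0418 [-0.79 -0.25 -0.56]
0.038 0.0376 [-1.5   0.82 -0.14]
0.034 0.0336 [-1.11  0.39 -1.2 ]
0.03 0.0296 [-0.63  0.32 -0.55]
0.026 0.0257 [-0.12  0.23 -0.54]
0.022 0.0216 [-1.    0.66 -1.24]
0.018 0.0177 [-0.59  0.43 -0.86]
0.014 0.0137 [-1.25  0.78 -1.21]
0.01 0.0097 [-0.5   0.49 -0.12]
0.006 0.0057 [-1.18  0.92 -0.15]
17.9667
```

View pics/t2.png

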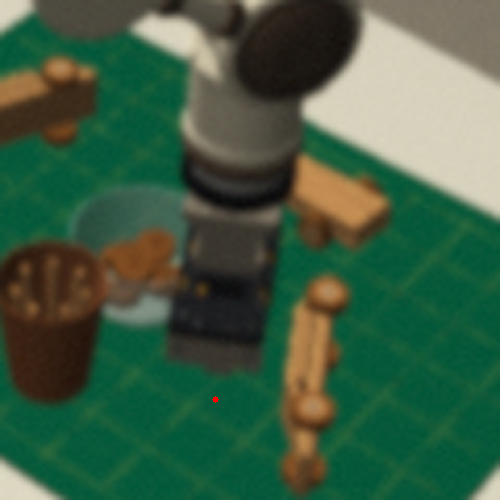

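```bash
cat > fix.py <<'E'
import re
s=open('push.py').read()
s=s.replace("def tip(n,h=.050):","def tip(n,dz,h=.050):").replace("up*hh   ","up*(hh-dz)   ")
a=s.index("    f0=np"); b=s.index("    for th in")
s=s[:a]+"    e=-.002; bot.line_to(at(zr+e,h),max_speed=.04)\n"+s[b:]
s=s.replace("        print(int(np.degrees(th)+.5),np.round(np.array(bot.current_contact_force())-f0,2))\n","")
open('push.py','w').write(s)
E
python3 fix.py; python3 - <<'E'
from push import *
rv=bot.current_tool_rot(); e=np.array(bot.current_ee_pos())
bot.line_to([e[0],e[1],.09],max_speed=.25)
bot.line_to([.398,-.143,.09],max_speed=.25); bot.line_to([.398,-.143,.002],max_speed=.15)
fr=lambda:np.mean([bot.current_contact_force() for _ in range(5)],0)
f0=fr(); h=.002; ok=False
while h>-.052:
    h-=.002; bot.line_to([.398,-.143,h],max_speed=.05); f=fr()-f0
    if f[2]>3: ok=True; break
z=bot.current_ee_pos()[2]; print('touch',ok,h,z,f,bot.current_clock())
bot.line_to([.398,-.143,.08],max_speed=.25)
dz=.003-z
if ok and .015<dz<.06:
    open('dz','w').write(str(dz)); tip('racer',dz); snap('r2'); print(bot.current_clock())
E
```

```text
touch True -0.03600000000000002 -0.03450214052917297 [-7.09164817  4.59556125 18.13363891] 24.4583
t 30.45
30.55
```

```bash
python3 - <<'E'
from push import *
S2=pickle.load(open('sider2.pkl','rb'))
im=S2['pixels'][165:255,260:380]
cv2.imwrite('pics/r2c.png',cv2.resize(im,(720,540),interpolation=cv2.INTER_CUBIC))
E
```

```text
(no output)
```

View pics/r2c.png

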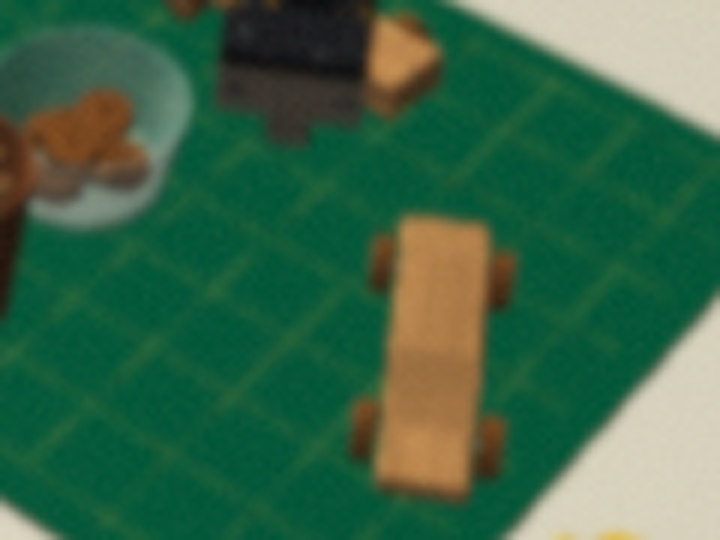

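```bash
python3 - <<'E'
from push import *
e=np.array(bot.current_ee_pos()); bot.line_to([e[0],e[1],.17],max_speed=.25)
tip('pickup',float(open('dz').read())); 
e=np.array(bot.current_ee_pos()); bot.line_to([e[0]-.08,e[1]+.08,.16],max_speed=.3); snap('p2'); print(bot.current_clock())
E
```

```text
t 37.2417
37.9
```

View pics/p2.png

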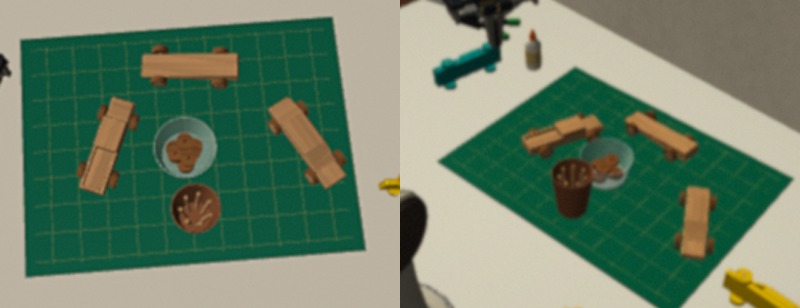

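Both cars stand on their wheels on the mat. The wedge, tub, cup and glue bottle have not moved, and the arm is clear of everything.

```bash
python3 -c "
from workcell import bot
print(bot.job_done())"
```

```text
the job is handed in; nothing more can be done
None
```

The racer, then the pickup, were tipped onto their wheels on the mat, with nothing else visibly moved; I handed the job in at about 38 s, after a first push at the racer passed over it because the closed fingertips sit about 38 mm above the reported TCP (measured by a touch of about 18 N on the mat).

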